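Hold a printer's pressure-release lever open for a jam

TASK

A sheet is jammed in the small white laser printer. Lift the printer's top cover (grey lip at its front edge) until it stands upright and leave it standing by itself, then draw the green pressure-release lever inside forward, towards the printer's front, against its spring all the way to its stop, and hold it there with the fingers so that a colleague can take the sheet out: finish still holding it, do not let go. Keep off the hot fuser beside the lever and leave the mug, sauce bottle and stapler where they are.

Things in the scene. Friction and masses are not known exactly. Their poses are not given: they have to be found in the camera images.
- printer: Fixed white laser printer, 280 mm deep, 370 wide, 165 high. Origin at desk level; its x points to its back, y to the left seen from its front, z up. Front face x = -115, back +165 mm. Bay under the cover: x -107 to +40, y -150 to +150, floor 55 mm high; rim 165 mm high, 151 in front. In it a toner cartridge (front, y > -50, top 110 mm high), the fuser (back) and, alone at y < -50, the lever.
- cover_hinge (a point): Centre of the cover's hinge line, which runs along the printer's y axis at x = +40 mm, 165 mm high.
- cover (a joint): Angle of the top cover in rad: 0 shut (level), grows as its front edge rises and swings back; stop at 1.75 (leaning back 10 degrees past upright). It may start ajar. A stiff hinge keeps it at any angle; up to 5 N at the lip moves it.
- cover_lip (a point): Grip point in the grey lip at the middle of the cover's front edge: lip 36 mm wide (printer y), 10 thick, sticking out 32. The point is mid-width, mid-thickness, 18 mm beyond the edge, 173 from the hinge line, 5 below the cover's top face (160 mm above the desk when shut). Nothing beside or beneath it. Cover: 298 mm wide, 155 hinge to edge, 10 thick.
- lever_pivot (a point): Pivot of the green lever: at x = -50, y = -105 mm in the printer's frame, 75 mm high; its axis runs along the printer's y.
- lever_arm (a joint): Angle of the green lever in rad: 0 at rest (leaning 0.52 rad from upright towards the printer's back), grows as it is drawn to the front; stop at 0.90 (leaning 0.38 rad to the front). A torsion spring brings it back: about 2 N at the grip at rest, 5.5 N at the stop.
- lever_grip (a point): Centre of the green lever's cross-grip: a round bar along the printer's y, 24 mm long, 15 in diameter, 70 mm from the pivot; at rest 136 mm above the desk, at x = -15, y = -105 mm in the printer's frame. The arm below it is 8 mm wide (y). Free beside the bar's ends: 33 mm to the side wall, 40 mm on the other side.
- fuser: Hot fuser, black box with a copper-coloured roller and a striped edge, 50 mm (x) by 195 mm (y), top at 113 mm above the desk. Origin: centre of its underside, 55 mm above the desk, at x = +5, y = +47.5 mm in the printer's frame. Must not be touched.
- mug: White mug, 80 mm in diameter, 85 mm high, handle to its +y; origin: centre of its underside. Bystander.
- sauce_bottle: Amber sauce bottle with a yellow label and a red cap, 54 mm in diameter, 160 mm high; origin: centre of its underside. Bystander.
- stapler: Blue and black stapler, 150 mm long (x), 36 mm wide, 50 mm high; origin: centre of its underside. Bystander.

How it is judged:
On the way:
1. the top cover is lifted upright (value of joint cover above 1.3 rad), for 0.2 s.
At the end, for the whole second after the job is handed in: The cover stands upright by itself (more than 1.3 rad, untouched by robot) and the fingers hold the green lever at its stop (joint above 0.83 of 0.90 rad, finger force on it above 1.5 N) through the last second; mug, bottle and stapler within 20 mm of where they were (value of joint cover above 1.3 rad and value of joint lever_arm above 0.83 rad and contact force between the fingers and lever_arm above 1.5 N and contact force between each of the fingers, the arm and cover below 0.5 N and distance of each of mug, sauce_bottle, stapler from where it was at the start of the episode below 0.02 m); the arm keeps its last pose, push and grip.
It fails at once if the hot fuser is touched (contact force between any of the fingers, the arm and fuser above 1 N).
It fails at once if the mug, sauce bottle or stapler is shifted (distance of any of mug, sauce_bottle, stapler from where it was at the start of the episode above 0.02 m).
It also fails if it takes over 53 s, if anything falls off the work surface, if the arm or the gripper's body presses on something with over 40 N, if the wrist force passes 120 N, or if a joint passes its speed limit or range.

ROBOT

A 6-joint arm with a two-finger parallel gripper is mounted at the origin on the work surface. World frame = base frame: x ahead of the robot, y to its left, z up, the work surface at z = 0. Lengths are in m, angles in rad, forces in N, time in s.
With the tool pointing down it reaches from about 0.375 to 0.9 m from the base axis. Payload 3.1 kg.
Tool frame: the origin (TCP) lies at the very end of the fingers, on their centre line; the grasp point (between the pads) lies 19 mm behind it; z points along the fingers, y is the direction in which the jaws open and shut (so a half turn about z gives the same grasp; the last joint's range is limited). The gripper opens to 85 mm and grips with 20 to 120 N. Pads are 22 mm wide; open, the fingers measure 114 mm over their backs; the gripper's body (76 mm by 85 mm) begins 54 mm behind the grasp point. The pads swing forward as they close: fully open they stand 13 mm farther back than shut.
Start: joints at [0.929, 0.527, 1.433, -0, 1.181, -0.178], TCP at [0.279, 0.559, 0.231] pointing down, gripper open.
Joint ranges: [-3.08, 3.08], [-0.75, 2.2], [0.22, 2.44], [-1.43, 4.57], [0, 2.65], [-2.85, 2.85]. Speed limits (rad/s): [2.79, 2.79, 3.14, 3.14, 3.14, 3.14].

INTERFACE

Orientations are given as a unit quaternion [x, y, z, w].
In Python, from station import manip gives the robot as it stands.
- The arm moves only by the tool send_rows, never from a script. Its argument "motion" is a list of rows, each an object with "gripper": the finger opening in mm, from 0 to 85.4; "travel": the shift along the tool's x, y, z in mm, a list of three; "rotation": the turn, a rotation vector about the tool's x, y, z in degrees, a list of three. In form: [{"gripper": gripper, "travel": [x, y, z], "rotation": [ax, ay, az]}, ...]. A call has 1 to 12 rows; each row shifts and turns the commanded pose from where the row before left it, along the tool's axes as they then stand; what a row does not reach is not made up. A row lasts 1/12 s, in which the tool goes at most 41.7 mm and 7.16 degrees, less where a joint would pass 70% of its speed; a pose out of reach is approached as far as the arm can. A call is refused whole if a number of a shift passes 41.7 or a number of a turn 7.16, either way. A call with a gripper value outside its range is refused whole. The fingers move at their own pace and stop on an object; "newtons" is the grip in N (left out, the last holds). Time passes only in rows, so rows that do not move let the fingers close. It gives the time, the measured TCP pose, the force and the opening at its end, in the units of the state.
- manip.sense(): the state, without advancing time (a new reading comes with each control period).
- manip.snapshot(name): name is "scene" or "top" or "wrist"; returns the picture (400x640x3 uint8, red, green, blue); there is no depth.
- manip.calibration(name): a dict with "fx", "fy", "cx", "cy" (pixels), "cam_to_world" (4x4, takes a point from camera to world coordinates). Camera axes: x right, y down, z forward; pixel columns grow to the right and rows downward; lengths in m; the calibration is good to about 2 mm. A picture is of the moment at which its call begins: read the wrist's pose just before it. calibration takes no time and is no camera call; for the wrist camera it gives the pose at the moment of the call.
- manip.sign_off(): hands the job in, once; it reports no verdict.
The state is a dict: "t": time; "q": joint angles; "qd": joint speeds; "tau": joint torques, N m; "tcp_pos": TCP position; "tool_rot": TCP orientation; "force": force on the tool from outside, world axes, zero at the start; "ft_torque": the same for the moment, N m; "finger_gap": opening from 0.0 (shut) to 1.0 (fully open).
Only numpy, scipy, OpenCV 4.12 (cv2) and the standard library are available. Lean on these libraries where they do the work, as an engineer would, in place of code of your own. Each camera call takes 0.05 s, during which the arm holds its last target. There are 200 camera calls.

## Working session

There is one attempt and no reset: what is moved stays moved. The work goes in short steps, Python scripts to look and compute and a tool call to move; the robot and the scene stay as the last step left them, time stands still between calls to the robot, and variables do not carry over. Pictures are saved under pics/ and viewed, about 8 in all and at most 12, crops included, and the job is handed in when it is done.

Besides the shell and the picture viewer there is one more tool, called after "Emit:" by a JSON object that holds its "op" and its "data", one argument or row to a line. send_rows: Moves the arm, as the interface text tells. Its arguments: {"type":"object","properties":{"motion":{"type":"array","items":{"type":"object","properties":{"gripper":{"type":"number"},"travel":{"type":"array","items":{"type":"number"}},"rotation":{"type":"array","items":{"type":"number"}}}}},"newtons":{"type":"number"}},"required":["motion"]}

```bash
mkdir -p pics; python3 - <<'E'
from station import manip
import cv2,numpy as np
print(manip.sense())
for n in("scene","top"):
    im=manip.snapshot(n); cv2.imwrite(f"pics/{n}0.png",im[:,:,::-1]); c=manip.calibration(n); print(n,c)
E
```

```text
{'t': 0.0, 'q': array([ 9.29471008e-01,  5.28494637e-01,  1.43388766e+00,  1.22063880e-05,
        1.18140030e+00, -1.78528141e-01]), 'qd': array([ 0.00251241,  0.00156224, -0.00099854, -0.00104145,  0.00088371,
       -0.00117543]), 'tau': array([ 2.93020094e-06, -4.42345440e+01, -1.78030372e+01, -9.88864304e-05,
        8.33876693e-03,  2.24942318e-05]), 'tcp_pos': array([0.27858833, 0.55868406, 0.23032078]), 'tool_rot': array([ 2.29341183e-01,  9.73345480e-01, -1.00200376e-03, -4.41568401e-04]), 'force': array([-0.85398006,  0.07453075,  0.87089644]), 'ft_torque': array([-0.00424974, -0.05280105,  0.03834482]), 'finger_gap': 1.002288153217068}
scene {'fx': 458.0969277935561, 'fy': 458.0969277935561, 'cx': 317.2959211423779, 'cy': 197.8602798456502, 'cam_to_world': array([[ 0.97580048,  0.17205337, -0.13494839,  0.70950843],
       [ 0.21865005, -0.76108724,  0.6106868 , -0.65180404],
       [ 0.00236323, -0.62541494, -0.78028877,  1.03194869],
       [ 0.        ,  0.        ,  0.        ,  1.        ]])}
top {'fx': 390.927204420784, 'fy': 390.927204420784, 'cx': 318.1199437821393, 'cy': 195.14022183778883, 'cam_to_world': array([[ 0.00460443, -0.99212917,  0.12513395,  0.38708596],
       [-0.99994714, -0.00341762,  0.00969733,  0.05528697],
       [-0.00919334, -0.12517198, -0.99209246,  1.24392263],
       [ 0.        ,  0.        ,  0.        ,  1.        ]])}
```

View pics/scene0.png

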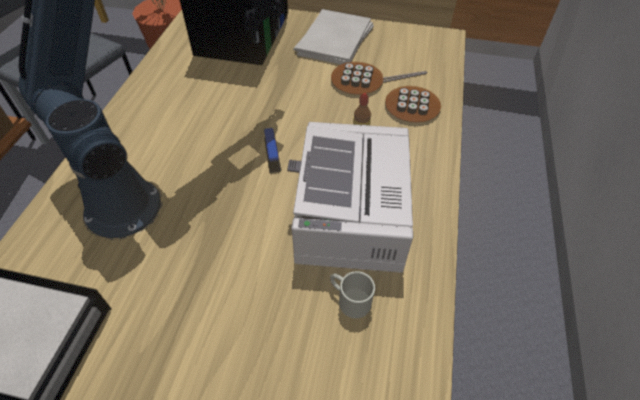

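View pics/top0.png

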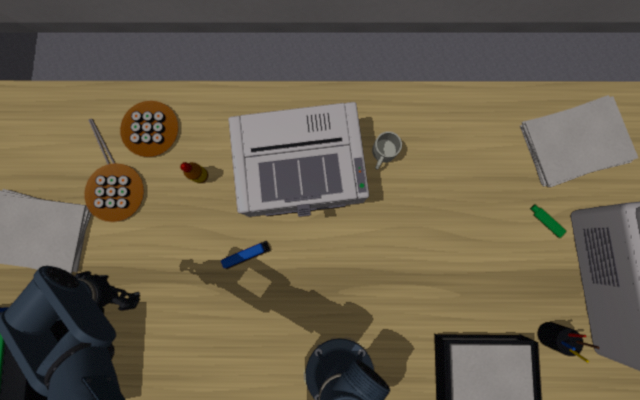

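The printer faces the robot. In the top picture its lip is near (304,211), the stapler at (246,255), the bottle at (195,172) and the mug at (387,147). I'll enlarge this to read the corners.

```bash
python3 - <<'E'
import cv2,numpy as np
a=cv2.imread("pics/top0.png")[90:280,215:405]; b=cv2.imread("pics/scene0.png")[110:280,260:420]
a=cv2.resize(a,(760,600)[:1]*2,interpolation=cv2.INTER_CUBIC)[:600,:]
b=cv2.resize(b,(640,680),interpolation=cv2.INTER_CUBIC)
for i in range(0,760,80): cv2.putText(a,str(215+i//4),(i,10),0,.35,(0,0,255)); cv2.line(a,(i,12),(i,18),(0,0,255)); cv2.putText(a,str(90+i//4),(0,i+4),0,.35,(0,0,255))
cv2.imwrite("pics/c1.png",a)
E
```

```text
(no output)
```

View pics/c1.png

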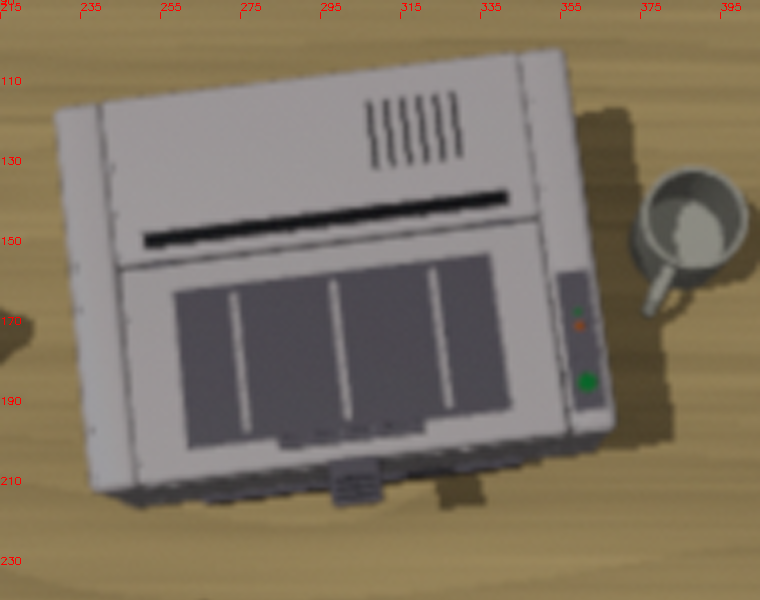

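```bash
cat > h.py <<'E'
from station import manip
import numpy as np
from scipy.spatial.transform import Rotation as R
def ray(n,u,v,z,c=None):
    c=c or manip.calibration(n);T=c["cam_to_world"]
    d=T[:3,:3]@[(u-c["cx"])/c["fx"],(v-c["cy"])/c["fy"],1];o=T[:3,3]
    return o+d*(z-o[2])/d[2]
def proj(n,p,c=None):
    c=c or manip.calibration(n);T=c["cam_to_world"]
    q=T[:3,:3].T@(np.array(p)-T[:3,3]);return np.array([c["fx"]*q[0]/q[2]+c["cx"],c["fy"]*q[1]/q[2]+c["cy"]])
E
python3 - <<'E'
from h import *
px=[(229,117.75),(355.75,102.5),(368,197),(238.75,212.75)]
pr=np.array([(.165,.185),(.165,-.185),(-.115,-.185),(-.115,.185)])
W=np.array([ray("top",*p,.165)[:2] for p in px]);print(W)
A=pr-pr.mean(0);B=W-W.mean(0)
th=np.arctan2((A[:,0]*B[:,1]-A[:,1]*B[:,0]).sum(),(A*B).sum());c,s=np.cos(th),np.sin(th);Rm=np.array([[c,-s],[s,c]])
t=W.mean(0)-Rm@pr.mean(0);print("th",th,"t",t,"res",W-(pr@Rm.T+t))
f=lambda x,y,z:np.r_[Rm@[x,y]+t,z]
for a in(0,.05,.1,.2,.3):
  p=f(.04-.173*np.cos(a)-.005*np.sin(a)*0,0,.160+.173*np.sin(a)); print(a,p,proj("top",p),proj("scene",p))
print("hinge ends",proj("top",f(.04,.149,.165)),proj("top",f(.04,-.149,.165)),"meas",(244.5,157),(350,144.2))
print("grip",f(-.015,-.105,.136))
for n,u,v in(("stap",246,255),("bottle",195,172),("mug",388,149)):print(n,ray("top",u,v,.05))
E
python3 - <<'E'
import cv2
b=cv2.imread("pics/scene0.png")[110:260,265:415]
b=cv2.resize(b,(600,600),interpolation=cv2.INTER_CUBIC)
for i in range(0,600,80): cv2.putText(b,str(265+i//4),(i,10),0,.35,(0,0,255)); cv2.putText(b,str(110+i//4),(0,i+4),0,.35,(0,0,255))
cv2.imwrite("pics/c2.png",b)
E
```

```text
[[ 0.74533291  0.32169587]
 [ 0.79105989 -0.04074964]
 [ 0.51844367 -0.07271071]
 [ 0.47322461  0.28557798]]
th 0.1250897108040048 t [0.60721061 0.12033428] res [[-0.00250718 -0.00277893]
 [-0.00294278  0.00188456]
 [ 0.00225322  0.00485734]
 [ 0.00319674 -0.00396297]]
0 [0.47524981 0.1037407  0.16      ] [304.42293217 212.42003108] [291.74369217 170.52767753]
0.05 [0.47546432 0.10376768 0.1686464 ] [304.27607641 212.08749646] [291.68818306 168.25236434]
0.1 [0.47610733 0.10384854 0.17727118] [304.10896712 211.59404882] [291.80162415 165.96857015]
0.2 [0.47867134 0.10417095 0.19436979] [303.7139714  210.11493061] [292.54571611 161.39819255]
0.3 [0.48291622 0.10470473 0.211125  ] [303.23863428 207.96848146] [293.9926274  156.86386204]
hinge ends [244.79331134 157.90926551] [349.61946895 145.27101298] meas (244.5, 157) (350, 144.2)
grip [0.605428   0.01428325 0.136     ]
stap [0.35440697 0.28429835 0.05      ]
bottle [0.60891061 0.45029859 0.05      ]
mug [ 0.68351184 -0.1503885   0.05      ]
```

View pics/c2.png

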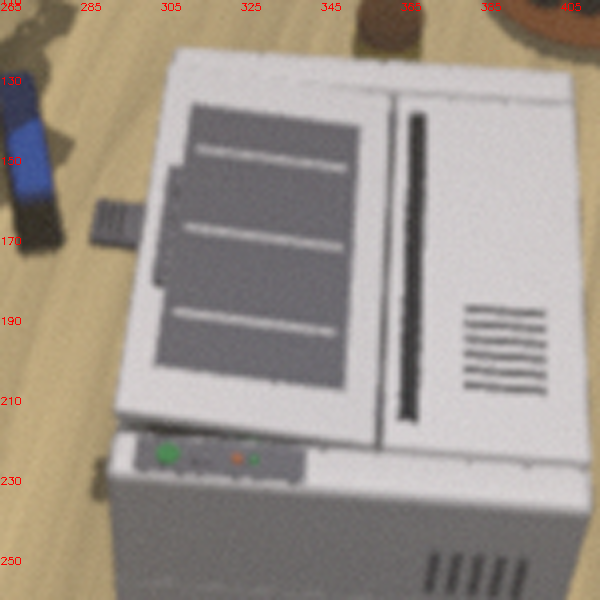

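The printer's yaw is 0.125 rad and its origin is (0.607, 0.120). The cover is ajar by about 0.1 rad: the lip centre is near (293.5,165.5) in the scene view, with a dark wedge at the side edge. I'll turn the tool to the printer's axes and go above the lip.

Emit:
{"op": "send_rows", "data": {
  "motion": [
    {"gripper": 85, "travel": [0, 0, 0], "rotation": [0, 0, -6.74]},
    {"gripper": 85, "travel": [0, 0, 0], "rotation": [0, 0, -6.74]},
    {"gripper": 85, "travel": [0, 0, 0], "rotation": [0, 0, -6.74]},
    {"gripper": 85, "travel": [0, 0, 0], "rotation": [0, 0, -6.74]},
    {"gripper": 85, "travel": [0, 0, 0], "rotation": [0, 0, -6.74]},
    {"gripper": 85, "travel": [-9.7, -34, 0], "rotation": [0, 0, 0]},
    {"gripper": 85, "travel": [-9.7, -34, 0], "rotation": [0, 0, 0]},
    {"gripper": 85, "travel": [-9.7, -34, 0], "rotation": [0, 0, 0]},
    {"gripper": 85, "travel": [-9.7, -34, 0], "rotation": [0, 0, 0]},
    {"gripper": 85, "travel": [-9.7, -34, 0], "rotation": [0, 0, 0]},
    {"gripper": 85, "travel": [-9.7, -34, 0], "rotation": [0, 0, 0]},
    {"gripper": 85, "travel": [-9.7, -34, 0], "rotation": [0, 0, 0]}
  ],
  "newtons": 30
}}

```text
t: 1.1
tcp_pos: [0.3762, 0.3299, 0.231]
tool_rot: [-0.063, 0.998, -0.0, -0.0]
force: [1.4, 0.7, -0.3]
finger_gap: 0.995
```

Emit:
{"op": "send_rows", "data": {
  "motion": [
    {"gripper": 85, "travel": [-9.7, -34, 0], "rotation": [0, 0, 0]},
    {"gripper": 85, "travel": [-9.7, -34, 0], "rotation": [0, 0, 0]},
    {"gripper": 85, "travel": [-9.7, -34, 0], "rotation": [0, 0, 0]},
    {"gripper": 85, "travel": [-9.7, -34, 0], "rotation": [0, 0, 0]},
    {"gripper": 85, "travel": [-5, -34, 0], "rotation": [0, 0, 0]},
    {"gripper": 85, "travel": [0, -34, 0], "rotation": [0, 0, 0]},
    {"gripper": 85, "travel": [0, -20, 0], "rotation": [0, 0, 0]},
    {"gripper": 85, "travel": [0, 0, 0], "rotation": [0, 0, 0]},
    {"gripper": 85, "travel": [0, 0, 0], "rotation": [0, 0, 0]}
  ]
}}

```text
t: 1.85
tcp_pos: [0.4475, 0.1141, 0.2311]
tool_rot: [-0.061, 0.998, 0.0, -0.0]
force: [0.5, -0.1, -0.1]
finger_gap: 0.993
```

```bash
cat >> h.py <<'E'
TH=.125;T0=np.array([.6072,.1203,0])
RP=R.from_euler("z",TH).as_matrix()
def loc(p): return RP.T@(np.array(p)-T0)
def rep():
    s=manip.sense();M=RP.T@R.from_quat(s["tool_rot"]).as_matrix()
    print("t",round(s["t"],2),"tcp_printer_mm",np.round(loc(s["tcp_pos"])*1e3,1),"F",np.round(RP.T@s["force"],1),"gap",round(s["finger_gap"],3))
    print("toolaxes(printer)",np.round(M,3).tolist(),"q",np.round(s["q"],2));return s
E
python3 - <<'E'
from h import *
import cv2
rep();c=manip.calibration("wrist");im=manip.snapshot("wrist");cv2.imwrite("pics/w1.png",im[:,:,::-1])
for a in(0,.1,.2):
  p=lambda y,r:T0+RP@[.04-r*np.cos(a),y,.165+r*np.sin(a)]
  print(a,[np.round(proj("wrist",p(y,r),c)) for y in(.018,-.018) for r in(.155,.187)])
E
```

```text
t 1.85 tcp_printer_mm [-159.2   13.7  231.1] F [ 0.5 -0.1 -0.1] gap 0.993
toolaxes(printer) [[-1.0, 0.003, -0.001], [0.003, 1.0, 0.001], [0.001, 0.001, -1.0]] q [ 0.01  0.31  1.83  0.    1.01 -1.69]
0 [array([325., 261.]), array([325., 224.]), array([280., 261.]), array([279., 224.])]
0.1 [array([325., 272.]), array([325., 234.]), array([278., 272.]), array([275., 235.])]
0.2 [array([326., 286.]), array([326., 250.]), array([275., 286.]), array([271., 250.])]
```

View pics/w1.png

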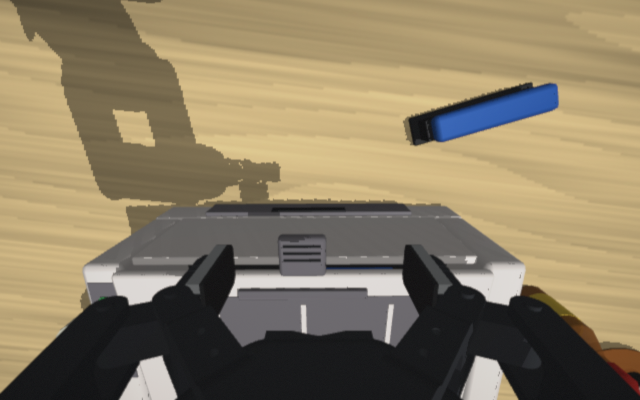

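The wrist view puts the lip at u 278–326, v 235–272. That matches the predicted pose at angle 0.1. Now I'll descend around the lip and grip it.

Emit:
{"op": "send_rows", "data": {
  "motion": [
    {"gripper": 85, "travel": [-12, -7, 0], "rotation": [0, 0, 0]},
    {"gripper": 85, "travel": [-11, -7, 0], "rotation": [0, 0, 0]},
    {"gripper": 85, "travel": [0, 0, 20], "rotation": [0, 0, 0]},
    {"gripper": 85, "travel": [0, 0, 20], "rotation": [0, 0, 0]},
    {"gripper": 85, "travel": [0, 0, 18], "rotation": [0, 0, 0]},
    {"gripper": 85, "travel": [0, 0, 10], "rotation": [0, 0, 0]},
    {"gripper": 25, "travel": [0, 0, 0], "rotation": [0, 0, 0]},
    {"gripper": 25, "travel": [0, 0, 0], "rotation": [0, 0, 0]},
    {"gripper": 25, "travel": [0, 0, 0], "rotation": [0, 0, 0]},
    {"gripper": 25, "travel": [0, 0, 0], "rotation": [0, 0, 0]},
    {"gripper": 25, "travel": [0, 0, 0], "rotation": [0, 0, 0]},
    {"gripper": 25, "travel": [0, 0, 0], "rotation": [0, 0, 0]}
  ],
  "newtons": 30
}}

```text
t: 2.9
tcp_pos: [0.4729, 0.1046, 0.1641]
tool_rot: [-0.063, 0.998, 0.001, 0.001]
force: [-0.0, 4.1, 1.7]
finger_gap: 0.412
```

```bash
python3 - <<'E'
from h import *
rep()
E
```

```text
t 2.9 tcp_printer_mm [-135.2    1.1  164.1] F [0.5 4.1 1.7] gap 0.412
toolaxes(printer) [[-1.0, -0.0, 0.003], [-0.0, 1.0, 0.001], [-0.003, 0.001, -1.0]] q [-0.01  0.44  1.85  0.    0.85 -1.71]
```

```bash
python3 - <<'E'
import numpy as np
b=.07+np.arange(25)*.0625
x=177*np.cos(b);z=-177*np.sin(b)
print(np.round(np.c_[np.diff(x),np.diff(z)],1).tolist())
E
```

```text
[[-1.1, -11.0], [-1.8, -10.9], [-2.5, -10.8], [-3.1, -10.6], [-3.8, -10.4], [-4.4, -10.1], [-5.1, -9.8], [-5.7, -9.5], [-6.3, -9.1], [-6.8, -8.7], [-7.3, -8.3], [-7.8, -7.8], [-8.3, -7.3], [-8.8, -6.8], [-9.2, -6.2], [-9.5, -5.6], [-9.9, -5.0], [-10.2, -4.4], [-10.4, -3.7], [-10.6, -3.1], [-10.8, -2.4], [-10.9, -1.7], [-11.0, -1.0], [-11.1, -0.4]]
```

Emit:
{"op": "send_rows", "data": {
  "motion": [
    {"gripper": 25, "travel": [-1.1, 0, -11], "rotation": [0, 0, 0]},
    {"gripper": 25, "travel": [-1.8, 0, -10.9], "rotation": [0, 0, 0]},
    {"gripper": 25, "travel": [-2.5, 0, -10.8], "rotation": [0, 0, 0]},
    {"gripper": 25, "travel": [-3.1, 0, -10.6], "rotation": [0, 0, 0]},
    {"gripper": 25, "travel": [-3.8, 0, -10.4], "rotation": [0, 0, 0]},
    {"gripper": 25, "travel": [-4.4, 0, -10.1], "rotation": [0, 0, 0]},
    {"gripper": 25, "travel": [-5.1, 0, -9.8], "rotation": [0, 0, 0]},
    {"gripper": 25, "travel": [-5.7, 0, -9.5], "rotation": [0, 0, 0]},
    {"gripper": 25, "travel": [-6.3, 0, -9.1], "rotation": [0, 0, 0]},
    {"gripper": 25, "travel": [-6.8, 0, -8.7], "rotation": [0, 0, 0]},
    {"gripper": 25, "travel": [-7.3, 0, -8.3], "rotation": [0, 0, 0]},
    {"gripper": 25, "travel": [-7.8, 0, -7.8], "rotation": [0, 0, 0]}
  ]
}}

```text
t: 3.9
tcp_pos: [0.525, 0.1112, 0.2792]
tool_rot: [-0.063, 0.998, 0.001, -0.003]
force: [-0.1, 2.0, -7.3]
finger_gap: 0.411
```

```bash
python3 - <<'E'
from h import *
rep()
E
```

```text
t 3.9 tcp_printer_mm [-82.6   1.2 279.2] F [ 0.2  1.9 -7.3] gap 0.411
toolaxes(printer) [[-1.0, -0.0, -0.006], [-0.0, 1.0, 0.002], [0.006, 0.002, -1.0]] q [ 0.    0.35  1.59  0.    1.2  -1.7 ]
```

Emit:
{"op": "send_rows", "data": {
  "motion": [
    {"gripper": 25, "travel": [-8.3, 0, -7.3], "rotation": [0, 0, 0]},
    {"gripper": 25, "travel": [-8.8, 0, -6.8], "rotation": [0, 0, 0]},
    {"gripper": 25, "travel": [-9.2, 0, -6.2], "rotation": [0, 0, 0]},
    {"gripper": 25, "travel": [-9.5, 0, -5.6], "rotation": [0, 0, 0]},
    {"gripper": 25, "travel": [-9.9, 0, -5], "rotation": [0, 0, 0]},
    {"gripper": 25, "travel": [-10.2, 0, -4.4], "rotation": [0, 0, 0]},
    {"gripper": 25, "travel": [-10.4, 0, -3.7], "rotation": [0, 0, 0]},
    {"gripper": 25, "travel": [-10.6, 0, -3.1], "rotation": [0, 0, 0]},
    {"gripper": 25, "travel": [-10.8, 0, -2.4], "rotation": [0, 0, 0]},
    {"gripper": 25, "travel": [-10.9, 0, -1.7], "rotation": [0, 0, 0]},
    {"gripper": 25, "travel": [-11, 0, -1], "rotation": [0, 0, 0]},
    {"gripper": 25, "travel": [-11.1, 0, -0.4], "rotation": [0, 0, 0]}
  ]
}}

```text
t: 4.9
tcp_pos: [0.6453, 0.1265, 0.3291]
tool_rot: [-0.063, 0.998, 0.001, -0.002]
force: [-3.7, 1.9, 3.5]
finger_gap: 0.412
```

Emit:
{"op": "send_rows", "data": {
  "motion": [
    {"gripper": 25, "travel": [-6, 0, 0], "rotation": [0, 0, 0]},
    {"gripper": 25, "travel": [-4, 0, 0.5], "rotation": [0, 0, 0]},
    {"gripper": 25, "travel": [0, 0, 0], "rotation": [0, 0, 0]},
    {"gripper": 25, "travel": [0, 0, 0], "rotation": [0, 0, 0]}
  ]
}}

```text
t: 5.23
tcp_pos: [0.6569, 0.128, 0.3291]
tool_rot: [-0.063, 0.998, 0.001, 0.001]
force: [-0.6, 2.2, 4.2]
finger_gap: 0.41
```

```bash
python3 - <<'E'
from h import *
import cv2
rep();im=manip.snapshot("scene")[60:280,240:460];cv2.imwrite("pics/s2.png",cv2.resize(im,(600,600),interpolation=cv2.INTER_CUBIC)[:,:,::-1])
E
```

```text
t 5.23 tcp_printer_mm [ 50.3   1.4 329.1] F [-0.3  2.2  4.2] gap 0.41
toolaxes(printer) [[-1.0, -0.001, 0.001], [-0.001, 1.0, 0.001], [-0.001, 0.001, -1.0]] q [ 0.03  0.51  1.19  0.    1.44 -1.67]
```

View pics/s2.png

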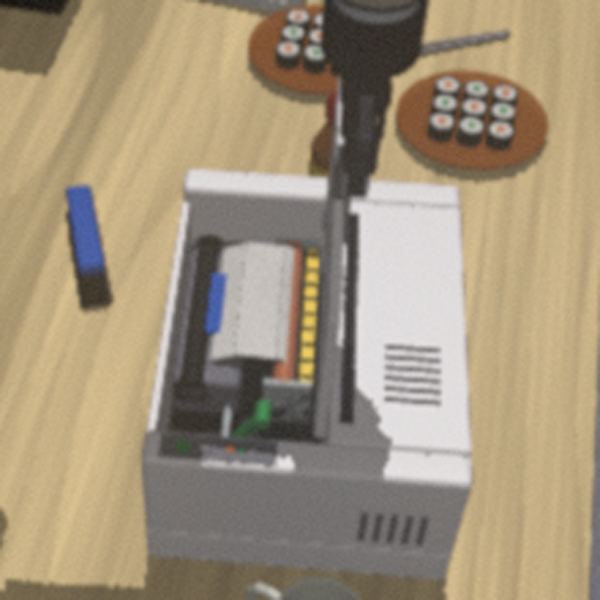

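The cover is upright and the green lever is visible at crop (263,410). I'll release, rise, move forward and right, and tilt.

Emit:
{"op": "send_rows", "data": {
  "motion": [
    {"gripper": 60, "travel": [0, 0, 0], "rotation": [0, 0, 0]},
    {"gripper": 60, "travel": [0, 0, 0], "rotation": [0, 0, 0]},
    {"gripper": 60, "travel": [0, 0, 0], "rotation": [0, 0, 0]},
    {"gripper": 60, "travel": [0, 0, 0], "rotation": [0, 0, 0]},
    {"gripper": 60, "travel": [0, 0, -15], "rotation": [0, 0, 0]},
    {"gripper": 60, "travel": [0, 0, -20], "rotation": [0, 0, 0]},
    {"gripper": 60, "travel": [0, 0, -20], "rotation": [0, 0, 0]},
    {"gripper": 60, "travel": [30, 0, 0], "rotation": [0, 0, 0]},
    {"gripper": 60, "travel": [38, -10, 0], "rotation": [0, 0, 0]},
    {"gripper": 60, "travel": [38, -10, 0], "rotation": [0, 0, 0]},
    {"gripper": 60, "travel": [30, -20, 0], "rotation": [0, 0, 0]},
    {"gripper": 60, "travel": [15, -30, 0], "rotation": [0, 0, 0]}
  ]
}}

```text
t: 6.28
tcp_pos: [0.5118, 0.0398, 0.3825]
tool_rot: [-0.064, 0.998, 0.0, -0.001]
force: [-0.6, -0.3, -0.7]
finger_gap: 0.705
```

Emit:
{"op": "send_rows", "data": {
  "motion": [
    {"gripper": 47, "travel": [0, -36, 0], "rotation": [0, -6.67, 0]},
    {"gripper": 47, "travel": [0, 0, 20], "rotation": [0, -6.67, 0]},
    {"gripper": 47, "travel": [0, 0, 30], "rotation": [0, -6.66, 0]},
    {"gripper": 47, "travel": [0, 0, 20], "rotation": [0, 0, 0]},
    {"gripper": 47, "travel": [0, 0, 0], "rotation": [0, 0, 0]},
    {"gripper": 47, "travel": [0, 0, 0], "rotation": [0, 0, 0]}
  ]
}}

```text
t: 6.78
tcp_pos: [0.5355, 0.005, 0.3184]
tool_rot: [-0.062, 0.984, 0.011, 0.164]
force: [0.8, -0.3, 0.3]
finger_gap: 0.551
```

```bash
python3 - <<'E'
from h import *
import cv2
rep();c=manip.calibration("wrist");im=manip.snapshot("wrist");cv2.imwrite("pics/w2.png",im[:,:,::-1])
for y in(-.093,-.105,-.117): print(proj("wrist",T0+RP@[-.015,y,.136],c))
E
```

```text
t 6.78 tcp_printer_mm [ -85.5 -105.5  318.4] F [ 0.8 -0.4  0.3] gap 0.551
toolaxes(printer) [[-0.946, -0.002, 0.323], [-0.001, 1.0, 0.002], [-0.323, 0.001, -0.946]] q [-0.27  0.18  1.78  0.16  0.89 -2.05]
[329.18087477 180.76247339]
[319.23614153 180.76527719]
[309.29053372 180.76808123]
```

View pics/w2.png

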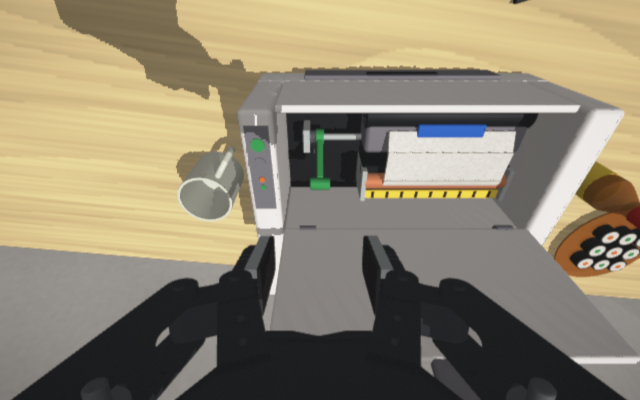

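The bar is at (320,184) and was predicted at (319,181), so the model is good. I'll descend along the tool axis.

Emit:
{"op": "send_rows", "data": {
  "motion": [
    {"gripper": 47, "travel": [-8, 0.5, 25], "rotation": [0, 0, 0]},
    {"gripper": 47, "travel": [0, 0, 30], "rotation": [0, 0, 0]},
    {"gripper": 47, "travel": [0, 0, 30], "rotation": [0, 0, 0]},
    {"gripper": 47, "travel": [0, 0, 30], "rotation": [0, 0, 0]},
    {"gripper": 47, "travel": [0, 0, 25], "rotation": [0, 0, 0]},
    {"gripper": 47, "travel": [0, 0, 20], "rotation": [0, 0, 0]},
    {"gripper": 47, "travel": [0, 0, 15], "rotation": [0, 0, 0]},
    {"gripper": 47, "travel": [0, 0, 0], "rotation": [0, 0, 0]},
    {"gripper": 47, "travel": [0, 0, 0], "rotation": [0, 0, 0]}
  ]
}}

```text
t: 7.58
tcp_pos: [0.6011, 0.0143, 0.1564]
tool_rot: [-0.063, 0.984, 0.011, 0.165]
force: [-0.1, -0.1, -0.7]
finger_gap: 0.552
```

```bash
python3 - <<'E'
from h import *
import cv2
s=rep();M=RP.T@R.from_quat(s["tool_rot"]).as_matrix()
print("to go tool mm",M.T@(np.array([-10.5,-105,122.8])-loc(s["tcp_pos"])*1e3))
im=manip.snapshot("wrist");cv2.imwrite("pics/w3.png",im[:,:,::-1])
E
```

```text
t 7.58 tcp_printer_mm [ -19.3 -104.4  156.4] F [-0.2 -0.  -0.7] gap 0.552
toolaxes(printer) [[-0.945, -0.003, 0.326], [-0.003, 1.0, 0.002], [-0.326, 0.001, -0.945]] q [-0.22  0.51  1.82  0.23  0.51 -2.1 ]
to go tool mm [ 2.64059134 -0.64371309 34.60490561]
```

View pics/w3.png

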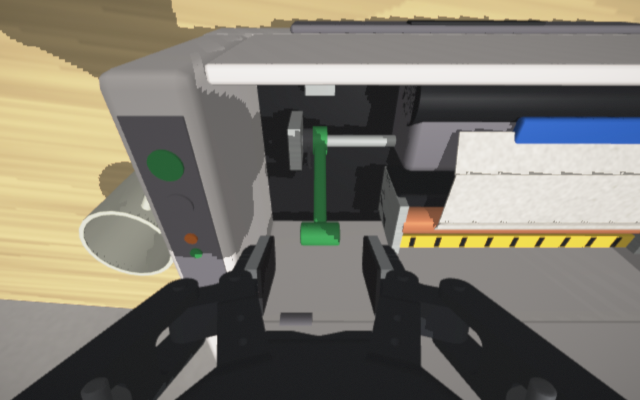

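The bar at (320,234) is centred between the fingers (u 270 and 368). I'll descend the rest and close.

Emit:
{"op": "send_rows", "data": {
  "motion": [
    {"gripper": 47, "travel": [1.5, -0.5, 14], "rotation": [0, 0, 0]},
    {"gripper": 47, "travel": [1, 0, 12], "rotation": [0, 0, 0]},
    {"gripper": 47, "travel": [0, 0, 8], "rotation": [0, 0, 0]},
    {"gripper": 47, "travel": [0, 0, 0], "rotation": [0, 0, 0]},
    {"gripper": 10, "travel": [0, 0, 0], "rotation": [0, 0, 0]},
    {"gripper": 10, "travel": [0, 0, 0], "rotation": [0, 0, 0]},
    {"gripper": 10, "travel": [0, 0, 0], "rotation": [0, 0, 0]},
    {"gripper": 10, "travel": [0, 0, 0], "rotation": [0, 0, 0]},
    {"gripper": 10, "travel": [0, 0, 0], "rotation": [0, 0, 0]},
    {"gripper": 10, "travel": [0, 0, 0], "rotation": [0, 0, 0]}
  ],
  "newtons": 60
}}

```text
t: 8.47
tcp_pos: [0.6096, 0.0159, 0.125]
tool_rot: [-0.063, 0.984, 0.011, 0.167]
force: [-1.4, 5.8, 8.6]
finger_gap: 0.264
```

```bash
python3 - <<'E'
from h import *
s=rep();M=RP.T@R.from_quat(s["tool_rot"]).as_matrix()
a=np.linspace(0,.93,13);P=70*np.c_[np.sin(.52-a),0*a,np.cos(.52-a)]
print(np.round(np.diff(P,axis=0)@M,1).tolist())
E
```

```text
t 8.47 tcp_printer_mm [ -10.7 -103.9  125. ] F [-0.6  5.9  8.6] gap 0.264
toolaxes(printer) [[-0.944, -0.002, 0.329], [-0.002, 1.0, 0.002], [-0.329, 0.002, -0.944]] q [-0.21  0.57  1.82  0.26  0.45 -2.13]
[[3.7, 0.0, -4.0], [4.0, 0.0, -3.7], [4.3, 0.0, -3.3], [4.5, 0.0, -3.0], [4.7, 0.0, -2.6], [4.9, 0.0, -2.3], [5.1, 0.0, -1.9], [5.2, 0.0, -1.5], [5.3, 0.0, -1.1], [5.4, 0.0, -0.6], [5.4, 0.0, -0.2], [5.4, 0.0, 0.2]]
```

Emit:
{"op": "send_rows", "data": {
  "motion": [
    {"gripper": 10, "travel": [3.7, 0, -4], "rotation": [0, 0, 0]},
    {"gripper": 10, "travel": [4, 0, -3.7], "rotation": [0, 0, 0]},
    {"gripper": 10, "travel": [4.3, 0, -3.3], "rotation": [0, 0, 0]},
    {"gripper": 10, "travel": [4.5, 0, -3], "rotation": [0, 0, 0]},
    {"gripper": 10, "travel": [4.7, 0, -2.6], "rotation": [0, 0, 0]},
    {"gripper": 10, "travel": [4.9, 0, -2.3], "rotation": [0, 0, 0]},
    {"gripper": 10, "travel": [5.1, 0, -1.9], "rotation": [0, 0, 0]},
    {"gripper": 10, "travel": [5.2, 0, -1.5], "rotation": [0, 0, 0]},
    {"gripper": 10, "travel": [5.3, 0, -1.1], "rotation": [0, 0, 0]},
    {"gripper": 10, "travel": [5.4, 0, -0.6], "rotation": [0, 0, 0]},
    {"gripper": 10, "travel": [5.4, 0, -0.2], "rotation": [0, 0, 0]},
    {"gripper": 10, "travel": [5.4, 0, 0.2], "rotation": [0, 0, 0]}
  ]
}}

```text
t: 9.47
tcp_pos: [0.5483, 0.0078, 0.1278]
tool_rot: [-0.063, 0.984, 0.011, 0.167]
force: [5.3, 7.8, 1.5]
finger_gap: 0.226
```

Emit:
{"op": "send_rows", "data": {
  "motion": [
    {"gripper": 10, "travel": [1.5, 0, 0], "rotation": [0, 0, 0]},
    {"gripper": 10, "travel": [0, 0, 0], "rotation": [0, 0, 0]},
    {"gripper": 10, "travel": [0, 0, 0], "rotation": [0, 0, 0]}
  ]
}}

```text
t: 9.72
tcp_pos: [0.5465, 0.0075, 0.1271]
tool_rot: [-0.064, 0.984, 0.011, 0.166]
force: [5.7, 8.3, -0.9]
finger_gap: 0.211
```

```bash
python3 - <<'E'
from h import *
import cv2
rep();im=manip.snapshot("scene")[60:280,240:460];w=manip.snapshot("wrist")[40:360,180:500]
cv2.imwrite("pics/s4.png",np.hstack([cv2.resize(i,(400,400),interpolation=cv2.INTER_CUBIC) for i in(im,w)])[:,:,::-1])
E
```

```text
t 9.72 tcp_printer_mm [ -74.3 -104.3  127.1] F [ 6.7  7.5 -0.9] gap 0.211
toolaxes(printer) [[-0.945, -0.004, 0.328], [-0.004, 1.0, 0.002], [-0.328, 0.0, -0.945]] q [-0.26  0.51  1.97  0.36  0.37 -2.27]
```

View pics/s4.png

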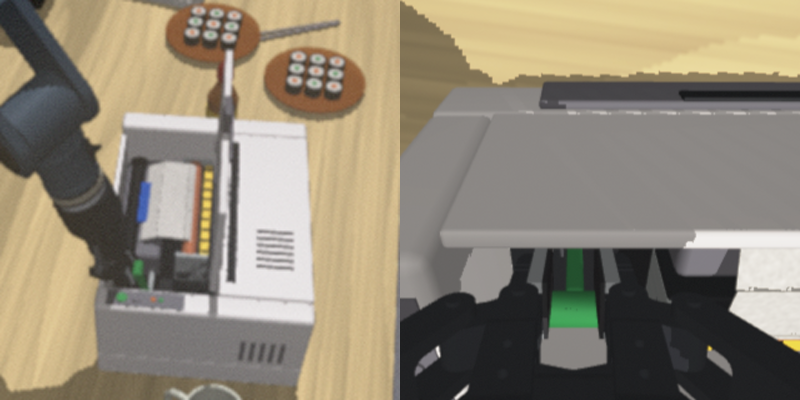

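```bash
python3 - <<'E'
from h import *
import cv2
c=manip.calibration("wrist")
for a in(0,.3,.6,.7,.8,.9):
  print(a,[np.round(proj("wrist",T0+RP@[-.05+.07*np.sin(.52-a),y,.075+.07*np.cos(.52-a)],c),1) for y in(-.093,-.105,-.117)])
w=manip.snapshot("wrist")[220:340,240:400];cv2.imwrite("pics/w5.png",cv2.resize(w,(800,600),interpolation=cv2.INTER_CUBIC)[:,:,::-1])
E
```

```text
0 [array([337.1, 323.2]), array([318.3, 323.2]), array([299.6, 323.1])]
0.3 [array([339.2, 316.6]), array([318.5, 316.6]), array([297.7, 316.5])]
0.6 [array([341.1, 296.7]), array([318.6, 296.6]), array([296. , 296.6])]
0.7 [array([341.7, 287. ]), array([318.6, 286.9]), array([295.6, 286.9])]
0.8 [array([342.1, 276. ]), array([318.7, 275.9]), array([295.2, 275.9])]
0.9 [array([342.5, 263.8]), array([318.7, 263.7]), array([294.9, 263.7])]
```

View pics/w5.png

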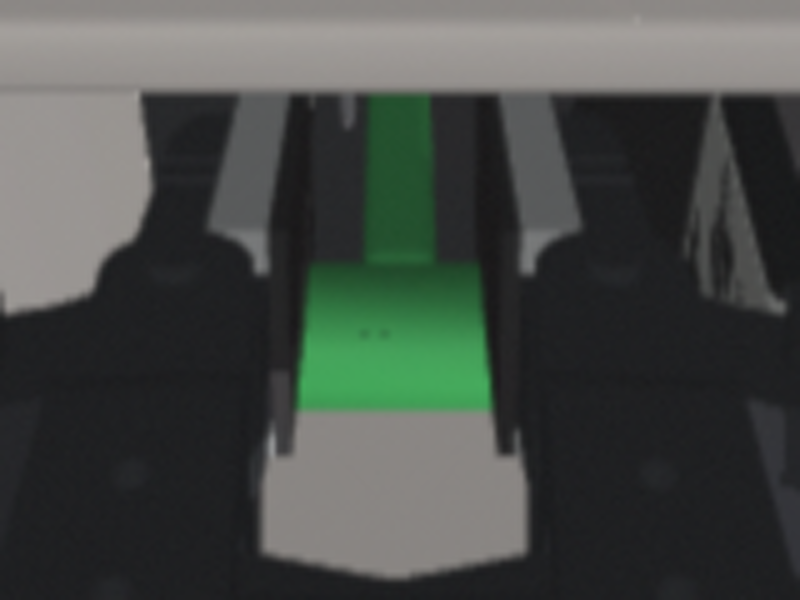

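The bar centre is at v≈287, which means a lever angle of about 0.7: it has slid back along the pads. I'll pull further, with a firmer grip.

Emit:
{"op": "send_rows", "data": {
  "motion": [
    {"gripper": 0, "travel": [0, 0, 0], "rotation": [0, 0, 0]},
    {"gripper": 0, "travel": [0, 0, 0], "rotation": [0, 0, 0]},
    {"gripper": 0, "travel": [3, 0, 0], "rotation": [0, 0, 0]},
    {"gripper": 0, "travel": [3, 0, 0.5], "rotation": [0, 0, 0]},
    {"gripper": 0, "travel": [3, 0, 1], "rotation": [0, 0, 0]},
    {"gripper": 0, "travel": [3, 0, 1], "rotation": [0, 0, 0]},
    {"gripper": 0, "travel": [0, 0, 0], "rotation": [0, 0, 0]},
    {"gripper": 0, "travel": [0, 0, 0], "rotation": [0, 0, 0]}
  ],
  "newtons": 110
}}

```text
t: 10.53
tcp_pos: [0.5386, 0.0044, 0.1223]
tool_rot: [-0.061, 0.984, 0.01, 0.169]
force: [7.5, 5.4, 7.1]
finger_gap: -0.001
```

```bash
cat > g.py <<'E'
from h import *
import cv2
def look():
    rep();c=manip.calibration("wrist");w=manip.snapshot("wrist")
    for a in(0,.6,.7,.8,.9):print(a,np.round(proj("wrist",T0+RP@[-.05+.07*np.sin(.52-a),-.105,.075+.07*np.cos(.52-a)],c),1))
    g=w.astype(int);m=(g[:,:,1]>g[:,:,0]*1.5)&(g[:,:,1]>g[:,:,2]*1.4)&(g[:,:,1]>60);m[:,:280]=0;m[:,360:]=0
    print("green rows:widths",[(v,int(m[v].sum())) for v in range(230,340,4) if m[v].sum()>2]);return w
E
python3 -c "
from g import *
look()"
```

```text
t 10.53 tcp_printer_mm [ -82.5 -106.4  122.3] F [8.1 4.4 7.1] gap -0.001
toolaxes(printer) [[-0.943, 0.0, 0.334], [-0.0, 1.0, -0.002], [-0.334, -0.002, -0.943]] q [-0.27  0.51  2.    0.4   0.33 -2.33]
0 [322. 337.]
0.6 [322.6 313.9]
0.7 [322.7 304.7]
0.8 [322.7 294.1]
0.9 [322.8 282.3]
green rows:widths [(314, 5), (318, 6), (322, 6), (326, 6), (330, 11), (334, 11)]
```

```bash
python3 -c "
from g import *
w=manip.snapshot('wrist')[200:400,190:450];cv2.imwrite('pics/w6.png',cv2.resize(w,(780,600),interpolation=cv2.INTER_CUBIC)[:,:,::-1])"
```

```text
(no output)
```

View pics/w6.png

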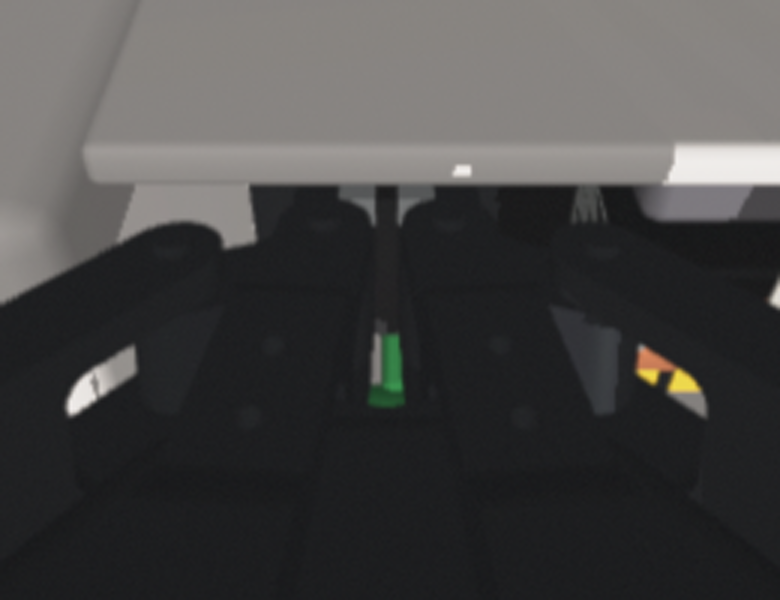

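The fingers slid off the bar's ends and the lever sprang back to rest (the fingers are shut, with the bar near v≈337). I'll retreat and instead hook the bar from behind with closed fingers, which can't slip off.

Emit:
{"op": "send_rows", "data": {
  "motion": [
    {"gripper": 0, "travel": [-5, 0, 0], "rotation": [0, 0, 0]},
    {"gripper": 0, "travel": [0, 0, -20], "rotation": [0, 0, 0]},
    {"gripper": 0, "travel": [0, 0, -30], "rotation": [0, 0, 0]},
    {"gripper": 0, "travel": [0, 0, -30], "rotation": [0, 0, 0]},
    {"gripper": 0, "travel": [0, 0, -20], "rotation": [0, 0, 0]},
    {"gripper": 0, "travel": [0, 0, 0], "rotation": [0, -5.2, 0]},
    {"gripper": 0, "travel": [0, 0, 0], "rotation": [0, -5.2, 0]},
    {"gripper": 0, "travel": [0, 0, 0], "rotation": [0, 0, 0]},
    {"gripper": 0, "travel": [0, 0, 0], "rotation": [0, 0, 0]}
  ],
  "newtons": 40
}}

```text
t: 11.38
tcp_pos: [0.5055, 0.0038, 0.2152]
tool_rot: [-0.062, 0.97, 0.02, 0.235]
force: [0.1, -0.8, -0.8]
finger_gap: -0.001
```

```bash
cat >> h.py <<'E'
def togo(p):
    s=rep();M=RP.T@R.from_quat(s["tool_rot"]).as_matrix();print("to go",np.round(M.T@(np.array(p)-loc(s["tcp_pos"])*1e3),1))
E
python3 - <<'E'
from h import *
togo([-25,-105,199])
E
```

```text
t 11.38 tcp_printer_mm [-115.4 -102.9  215.2] F [-0.  -0.9 -0.8] gap -0.001
toolaxes(printer) [[-0.889, -0.005, 0.459], [-0.0, 1.0, 0.01], [-0.459, 0.009, -0.889]] q [-0.35  0.28  2.09  0.58  0.41 -2.54]
to go [-72.9  -2.7  55.8]
```

Emit:
{"op": "send_rows", "data": {
  "motion": [
    {"gripper": 0, "travel": [-24, -1, 6], "rotation": [0, 0, 0]},
    {"gripper": 0, "travel": [-24, -1, 12], "rotation": [0, 0, 0]},
    {"gripper": 0, "travel": [-24, 0, 14], "rotation": [0, 0, 0]},
    {"gripper": 0, "travel": [0, 0, 0], "rotation": [0, 0, 0]},
    {"gripper": 0, "travel": [0, 0, 0], "rotation": [0, 0, 0]}
  ]
}}

```text
t: 11.8
tcp_pos: [0.587, 0.012, 0.2206]
tool_rot: [-0.064, 0.969, 0.019, 0.237]
force: [-0.4, -0.1, 0.2]
finger_gap: -0.001
```

```bash
python3 - <<'E'
from h import *
import cv2
togo([20,-105,121])
a=manip.snapshot("wrist")[100:400,120:520];b=manip.snapshot("scene")[60:280,240:460]
cv2.imwrite("pics/w7.png",np.hstack([cv2.resize(a,(440,330)),cv2.resize(b,(330,330))])[:,:,::-1])
E
```

```text
t 11.8 tcp_printer_mm [ -33.5 -104.9  220.6] F [-0.4 -0.1  0.2] gap -0.001
toolaxes(printer) [[-0.887, -0.008, 0.461], [-0.004, 1.0, 0.009], [-0.461, 0.006, -0.887]] q [-0.27  0.37  1.9   0.42  0.46 -2.31]
to go [ -1.5  -1.1 113. ]
```

View pics/w7.png

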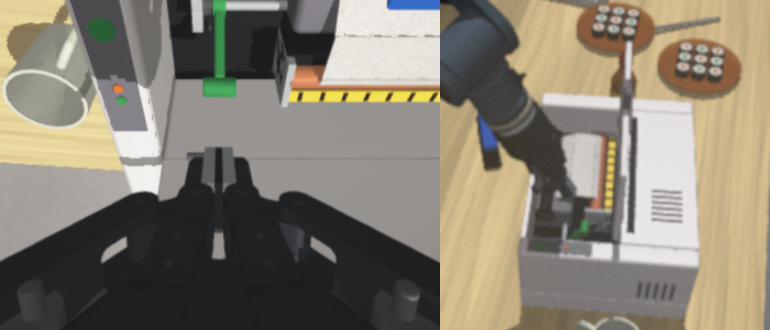

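The wrist view shows the lever at rest with its bar in line with the closed fingers, and the cover standing by itself. I'll descend behind the bar.

Emit:
{"op": "send_rows", "data": {
  "motion": [
    {"gripper": 0, "travel": [-1.5, -1, 20], "rotation": [0, 0, 0]},
    {"gripper": 0, "travel": [0, 0, 25], "rotation": [0, 0, 0]},
    {"gripper": 0, "travel": [0, 0, 20], "rotation": [0, 0, 0]},
    {"gripper": 0, "travel": [0, 0, 15], "rotation": [0, 0, 0]},
    {"gripper": 0, "travel": [0, 0, 10], "rotation": [0, 0, 0]},
    {"gripper": 0, "travel": [0, 0, 10], "rotation": [0, 0, 0]},
    {"gripper": 0, "travel": [0, 0, 7], "rotation": [0, 0, 0]},
    {"gripper": 0, "travel": [0, 0, 5], "rotation": [0, 0, 0]},
    {"gripper": 0, "travel": [0, 0, 0], "rotation": [0, 0, 0]},
    {"gripper": 0, "travel": [0, 0, 0], "rotation": [0, 0, 0]}
  ]
}}

```text
t: 12.73
tcp_pos: [0.638, 0.0188, 0.1224]
tool_rot: [-0.063, 0.969, 0.019, 0.237]
force: [-0.3, -0.6, 0.2]
finger_gap: 0.001
```

```bash
python3 - <<'E'
from h import *
togo([20,-105,121])
E
```

```text
t 12.73 tcp_printer_mm [  17.9 -104.5  122.4] F [-0.4 -0.5  0.2] gap 0.001
toolaxes(printer) [[-0.887, -0.007, 0.462], [-0.003, 1.0, 0.009], [-0.462, 0.007, -0.887]] q [-0.22  0.6   1.86  0.63  0.29 -2.5 ]
to go [-1.2 -0.5  2.3]
```

```bash
python3 - <<'E'
import numpy as np
p=27.5
for i in range(12):
    f=np.radians(p);print([round(6*np.cos(f),1),0,round(-6*np.sin(f),1)]);p-=1.8
E
```

```text
[np.float64(5.3), 0, np.float64(-2.8)]
[np.float64(5.4), 0, np.float64(-2.6)]
[np.float64(5.5), 0, np.float64(-2.4)]
[np.float64(5.6), 0, np.float64(-2.3)]
[np.float64(5.6), 0, np.float64(-2.1)]
[np.float64(5.7), 0, np.float64(-1.9)]
[np.float64(5.7), 0, np.float64(-1.7)]
[np.float64(5.8), 0, np.float64(-1.5)]
[np.float64(5.8), 0, np.float64(-1.4)]
[np.float64(5.9), 0, np.float64(-1.2)]
[np.float64(5.9), 0, np.float64(-1.0)]
[np.float64(5.9), 0, np.float64(-0.8)]
```

Emit:
{"op": "send_rows", "data": {
  "motion": [
    {"gripper": 0, "travel": [5.3, 0, -2.8], "rotation": [0, 1.8, 0]},
    {"gripper": 0, "travel": [5.4, 0, -2.6], "rotation": [0, 1.8, 0]},
    {"gripper": 0, "travel": [5.5, 0, -2.4], "rotation": [0, 1.8, 0]},
    {"gripper": 0, "travel": [5.6, 0, -2.3], "rotation": [0, 1.8, 0]},
    {"gripper": 0, "travel": [5.6, 0, -2.1], "rotation": [0, 1.8, 0]},
    {"gripper": 0, "travel": [5.7, 0, -1.9], "rotation": [0, 1.8, 0]},
    {"gripper": 0, "travel": [5.7, 0, -1.7], "rotation": [0, 1.8, 0]},
    {"gripper": 0, "travel": [5.8, 0, -1.5], "rotation": [0, 1.8, 0]},
    {"gripper": 0, "travel": [5.8, 0, -1.4], "rotation": [0, 1.8, 0]},
    {"gripper": 0, "travel": [5.9, 0, -1.2], "rotation": [0, 1.8, 0]},
    {"gripper": 0, "travel": [0, 0, 0], "rotation": [0, 1.8, 0]},
    {"gripper": 0, "travel": [0, 0, 0], "rotation": [0, 0, 0]}
  ]
}}

```text
t: 13.73
tcp_pos: [0.5834, 0.01, 0.125]
tool_rot: [-0.065, 0.995, 0.006, 0.072]
force: [4.9, -0.2, 3.2]
finger_gap: -0.003
```

```bash
python3 - <<'E'
from h import *
togo([-60,-105,122])
E
```

```text
t 13.73 tcp_printer_mm [ -37.4 -106.5  125. ] F [ 4.9 -0.8  3.2] gap -0.003
toolaxes(printer) [[-0.99, -0.006, 0.144], [-0.005, 1.0, 0.004], [-0.144, 0.004, -0.99]] q [-0.2   0.57  1.74  0.08  0.69 -1.96]
to go [22.8  1.6 -0.2]
```

Emit:
{"op": "send_rows", "data": {
  "motion": [
    {"gripper": 0, "travel": [5, 0.5, 0], "rotation": [0, 0, 0]},
    {"gripper": 0, "travel": [5, 0.5, 0], "rotation": [0, 0, 0]},
    {"gripper": 0, "travel": [4, 0.5, 0], "rotation": [0, 0, 0]},
    {"gripper": 0, "travel": [4, 0, 0], "rotation": [0, 0, 0]},
    {"gripper": 0, "travel": [3, 0, 0], "rotation": [0, 0, 0]},
    {"gripper": 0, "travel": [0, 0, 0], "rotation": [0, 0, 0]},
    {"gripper": 0, "travel": [0, 0, 0], "rotation": [0, 0, 0]}
  ]
}}

```text
t: 14.32
tcp_pos: [0.5703, 0.008, 0.1242]
tool_rot: [-0.064, 0.995, 0.005, 0.081]
force: [17.4, 2.7, -2.7]
finger_gap: -0.004
```

```bash
python3 - <<'E'
from h import *
togo([-60,-105,122])
E
```

```text
t 14.32 tcp_printer_mm [ -50.6 -106.8  124.2] F [17.6  0.5 -2.7] gap -0.004
toolaxes(printer) [[-0.987, -0.003, 0.162], [-0.003, 1.0, 0.0], [-0.162, -0.0, -0.987]] q [-0.21  0.56  1.79  0.09  0.64 -1.98]
to go [9.6 1.9 0.7]
```

Force jumped to 17.6 N, so this is probably the stop. I'll check it visually.

```bash
python3 - <<'E'
from h import *
import cv2
c=manip.calibration("scene")
for a in(.6,.7,.8,.9): print(a,[np.round((proj("scene",T0+RP@[-.05+.07*np.sin(.52-a),y,.075+.07*np.cos(.52-a)],c)-[265,160])*[8,8]) for y in(-.093,-.117)])
b=manip.snapshot("scene")[160:235,265:365]
t=manip.snapshot("top")
cv2.imwrite("pics/s8.png",cv2.resize(b,(800,600),interpolation=cv2.INTER_CUBIC)[:,:,::-1])
cv2.imwrite("pics/t8.png",t[:,:,::-1])
E
```

```text
0.6 [array([427., 360.]), array([420., 423.])]
0.7 [array([405., 360.]), array([397., 423.])]
0.8 [array([383., 362.]), array([375., 424.])]
0.9 [array([361., 365.]), array([353., 427.])]
```

The viewer limit is reached, so I'll measure the green bar numerically.

```bash
python3 - <<'E'
import cv2,numpy as np
b=cv2.imread("pics/s8.png")[4::8,4::8].astype(int)
g=(b[:,:,1]>1.35*b[:,:,2])&(b[:,:,1]>1.25*b[:,:,0])&(b[:,:,1]>45)
n,l,s,c=cv2.connectedComponentsWithStats(g.astype(np.uint8),connectivity=8)
for i in range(1,n):
    if s[i,4]>2: print("bbox8",s[i,:4]*8,"area",s[i,4],"cen8",c[i]*8+4)
for r in g[40:62,30:65]: print("".join(".#"[int(v)] for v in r))
E
```

```text
bbox8 [320 496  32  24] area 8 cen8 [337. 508.]
...................................
...................................
...................................
...................................
...................................
...................................
...................................
...................................
...................................
...................................
...................................
...................................
...................................
...................................
...................................
...................................
...................................
...................................
...................................
...................................
...................................
...................................
```

```bash
python3 - <<'E'
from h import *
import cv2
c=manip.calibration("wrist");w=manip.snapshot("wrist").astype(int);cv2.imwrite("pics/w9.png",w[:,:,::-1])
for a in(.6,.7,.8,.9): print(a,[np.round(proj("wrist",T0+RP@[-.05+.07*np.sin(.52-a),y,.075+.07*np.cos(.52-a)],c),1) for y in(-.093,-.117)],
  "front edge",np.round(proj("wrist",T0+RP@[-.05+.07*np.sin(.52-a)-.0075,-.105,.075+.07*np.cos(.52-a)],c),1))
g=(w[:,:,1]>1.35*w[:,:,0])&(w[:,:,1]>1.25*w[:,:,2])&(w[:,:,1]>35)
n,l,s,cc=cv2.connectedComponentsWithStats(g.astype(np.uint8),connectivity=8)
for i in range(1,n):
    if s[i,4]>8: print("bbox",s[i,:4],"area",s[i,4],"cen",cc[i].round(1))
E
```

```text
0.6 [array([349.3, 264.7]), array([298.6, 264.6])] front edge [324.1 251.7]
0.7 [array([349.9, 251.6]), array([298.3, 251.5])] front edge [324.3 238. ]
0.8 [array([350.3, 237.3]), array([298.1, 237.2])] front edge [324.4 223.2]
0.9 [array([350.5, 222.4]), array([298. , 222.3])] front edge [324.4 207.8]
bbox [299 198  55  48] area 1915 cen [325.4 226.6]
bbox [141 242  39  32] area 969 cen [160.1 257.9][ WARN:0@0.830] global loadsave.cpp:1063 imwrite_ Unsupported depth image for selected encoder is fallbacked to CV_8U.
```

```bash
python3 - <<'E'
from h import *
import cv2
w=cv2.imread("pics/w9.png").astype(int)
g=(w[:,:,1]>1.35*w[:,:,2])&(w[:,:,1]>1.25*w[:,:,0])&(w[:,:,1]>35);g[:,:280]=0;g[:,380:]=0
print([(v,int(g[v].sum())) for v in range(190,260,3)])
c=manip.calibration("wrist");T=c["cam_to_world"];o=loc(T[:3,3])*1e3;print("cam",o)
# silhouette of the bar cylinder in the x-z plane
for a in(.7,.8,.85,.9):
    th=np.linspace(0,2*np.pi,60);b=np.array([-.05+.07*np.sin(.52-a),-.105,.075+.07*np.cos(.52-a)])
    v=[proj("wrist",T0+RP@(b+[.0075*np.cos(t),0,.0075*np.sin(t)]),c)[1] for t in th];print(a,"bar rows",round(min(v)),round(max(v)))
E
```

```text
[(190, 0), (193, 0), (196, 0), (199, 15), (202, 16), (205, 16), (208, 15), (211, 15), (214, 30), (217, 51), (220, 53), (223, 54), (226, 55), (229, 55), (232, 55), (235, 53), (238, 53), (241, 53), (244, 52), (247, 0), (250, 0), (253, 0), (256, 0), (259, 0)]
cam [-143.10273981 -107.73712082  253.29069168]
0.7 bar rows 235 268
0.8 bar rows 221 254
0.85 bar rows 214 246
0.9 bar rows 206 239
```

Emit:
{"op": "send_rows", "data": {
  "motion": [
    {"gripper": 0, "travel": [2, 0, 0], "rotation": [0, 0, 0]},
    {"gripper": 0, "travel": [2, 0, 0], "rotation": [0, 0, 0]},
    {"gripper": 0, "travel": [0, 0, 0], "rotation": [0, 0, 0]},
    {"gripper": 0, "travel": [0, 0, 0], "rotation": [0, 0, 0]},
    {"gripper": 0, "travel": [0, 0, 0], "rotation": [0, 0, 0]}
  ]
}}

```text
t: 14.88
tcp_pos: [0.5698, 0.0072, 0.1247]
tool_rot: [-0.063, 0.994, 0.004, 0.085]
force: [22.0, 5.5, -3.4]
finger_gap: 0.002
```

```bash
python3 - <<'E'
from h import *
import cv2
rep();c=manip.calibration("wrist");w=manip.snapshot("wrist")
w=w[:,:,::-1].astype(int);g=(w[:,:,1]>1.35*w[:,:,2])&(w[:,:,1]>1.25*w[:,:,0])&(w[:,:,1]>35);g[:,:280]=0;g[:,380:]=0
r=[v for v in range(190,290) if g[v].sum()>45];print("bar rows",r[0],r[-1])
for a in(.8,.85,.9):
    b=np.array([-.05+.07*np.sin(.52-a),-.105,.075+.07*np.cos(.52-a)])
    v=[proj("wrist",T0+RP@(b+[.0075*np.cos(t),0,.0075*np.sin(t)]),c)[1] for t in np.linspace(0,6.28,60)];print(a,round(min(v)),round(max(v)))
# bystanders: change between first and present top pictures
A=cv2.imread("pics/top0.png").astype(int);t=manip.snapshot("top")[:,:,::-1];B=t.astype(int)
f=dict(stapler=(215,235,280,275,lambda I:(I[:,:,0]>90)&(I[:,:,0]>1.6*I[:,:,2])),bottlecap=(175,155,215,190,lambda I:(I[:,:,2]>90)&(I[:,:,2]>2*I[:,:,1])),mug=(374,128,405,165,lambda I:(I.max(2)-I.min(2)<30)&(I.max(2)>90)))
for k,(x0,y0,x1,y1,fn) in f.items():
    print(k,[np.round(np.argwhere(fn(I[y0:y1,x0:x1])).mean(0)+[y0,x0],1).tolist()+[int(fn(I[y0:y1,x0:x1]).sum())] for I in(A,B)])
E
```

```text
t 14.88 tcp_printer_mm [ -51.2 -107.6  124.7] F [22.5  2.7 -3.4] gap 0.002
toolaxes(printer) [[-0.986, -0.002, 0.17], [-0.002, 1.0, -0.002], [-0.17, -0.002, -0.986]] q [-0.21  0.56  1.8   0.09  0.63 -1.98]
bar rows 215 245
0.8 222 255
0.85 214 247
0.9 207 240
stapler [[251.4, 250.6, 202], [nan, nan, 0]]
bottlecap [[166.3, 182.3, 19], [166.7, 182.7, 27]]
mug [[147.9, 387.6, 362], [147.4, 387.0, 481]]<stdin>:13: RuntimeWarning: Mean of empty slice.
  ret = um.true_divide(
```

```bash
python3 - <<'E'
from h import *
import cv2
A=cv2.imread("pics/scene0.png").astype(int);B=manip.snapshot("scene")[:,:,::-1].astype(int)
C=cv2.resize(cv2.imread("pics/w7.png")[:,440:],(220,220)).astype(int)
fn=lambda I:(I[:,:,0]>80)&(I[:,:,0]>1.6*I[:,:,2])
for I in(A,B):
    p=np.argwhere(fn(I[110:185,255:290]))+[110,255];print("stapler",len(p),p.mean(0).round(1),p.min(0),p.max(0)) if len(p) else print("none")
S=B[60:280,240:460];d=np.abs(S-C).max(2)[30:110,95:150];print("cover region diff to t=11.8 (mean,p95)",d.mean().round(1),np.percentile(d,95))
E
```

```text
stapler 167 [149.3 271.8] [139 267] [158 277]
stapler 104 [153.1 271.5] [145 267] [159 277]
cover region diff to t=11.8 (mean,p95) 3.2 7.0
```

```bash
python3 -c "
from h import *
rep();print(manip.sign_off())"
```

```text
t 15.03 tcp_printer_mm [ -51.1 -107.6  124.7] F [22.6  3.1 -3.4] gap 0.005
toolaxes(printer) [[-0.986, -0.002, 0.17], [-0.002, 1.0, -0.002], [-0.17, -0.002, -0.986]] q [-0.21  0.56  1.8   0.09  0.63 -1.98]
the job is handed in; nothing more can be done
None
```

I lifted the cover upright by its lip (about 1.6 rad by the arm's path) and let go. The green lever is drawn to its stop and held there by closed fingers hooked behind its bar. I handed the job in at t = 15 s, and the system gives no verdict.

**First attempt failed:** I first gripped the bar by its ends. It slipped out and the lever sprang back to rest. A wrist force of about 8 N along x and 7 N up remained until I backed off, so the gripper was probably touching the front rim. After that I hooked the bar from behind.

**Last checks:**
- **Lever:** the force on the tool is 22.6 N towards the back. Commanding 4 mm more moved the tool only 0.6 mm, so it is at the stop. The wrist image gives about 0.85 rad uncorrected. An earlier image of the bar showed an offset of a few mm in the same direction, and allowing for it gives about 0.9, so the two agree only roughly.
- **Cover:** its part of the scene picture is unchanged since t = 11.8 s, when it stood by itself clear of the arm.
- **Mug and bottle:** each is within about 1 pixel of its starting position in the top view.
- **Stapler:** it was hidden in the top view. In the scene view the arm partly covers it, and the edges still visible have not moved (within 1 pixel).
- **Fuser:** the fingers stayed beside it and I saw no sign of contact. I could not check this directly.

I reached the 12-picture limit, so these last checks were done numerically without viewing a picture.

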